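# Test the machine stop: press, twist to release, reset

## Task

Test the machine's stop button on the control station: press the mushroom-shaped stop head in until it latches down, then, with a fingertip against one of its two ears, push the head round clockwise (seen from above) until it springs back up. Only once it is up again, press the small round reset button beside it all the way in and let it come back out. Leave the loose parts round the station where they are; nothing has to be gripped or picked up.

Things in the scene. Friction and masses are not known exactly. Their poses are not given: they have to be found in the camera images.
- station: control station, a grey sheet-metal box bolted to the table, 110 (x) x 200 (y) x 90 mm high, with a flat foot 20 mm beyond each short end; origin at the centre of its underside on the table, z up, y along its long side (to the left when seen from the robot, within 0.3 rad), -x its face towards the robot. On its top: the stop button, axis at y = -45 mm, and the reset button, axis at y = +55 mm (both at x = 0)
- stop_top (a point): centre of the top of the stop head. The head is a black mushroom, a round dome of 38 mm diameter, with two straight ears on opposite sides, each 14 mm thick and 16 mm high, reaching out to 44 mm from the axis. Released, its top stands 42 mm over the box lid (132 mm over the table), the ears' tops 34 mm and the undersides of dome and ears 18 mm over the lid; latched in, all of it is 7.5 mm lower. Below it stands a fixed collar, 52 mm in diameter and 6 mm high
- ear_left (a point): middle of the left ear of the stop head (36 mm from the axis, half way up the ear); lies from the axis along the station's +y when not twisted, and turns and sinks with the head. Clockwise pushes this ear away from the robot, along the station's +x
- ear_right (a point): middle of the right ear of the stop head, likewise along the station's -y. Clockwise pushes this ear towards the robot
- stop_push (a joint): how far the stop head is pushed in, m: 0 released (up), about 0.0075 latched, 0.0095 end of travel. A spring of 3.5 N at rest and 10 N at the end pushes it up; pushed past 0.008 with about 9 to 10 N (untwisted) it latches and stays in by itself
- stop_turn (a joint): twist of the stop head, rad, clockwise from above positive: 0 at rest, end stop at 0.9. A light spring turns it back to 0 (2 to 3 N at an ear). When latched, the head comes free and springs up by itself at about 0.53
- reset_button_top (a point): centre of the top of the reset button, a flat round grey push button of 32 mm diameter in a round black housing of 48 mm diameter, 12 mm high; its top stands 21 mm over the box lid (111 mm over the table), 9 mm over its housing
- reset_button (a joint): how far the reset button is pressed, m: 0 out, 0.005 all the way in (5 N); it springs back out
- vial: loose glass vial with a cap, 30 mm diameter, 75 mm high, standing to the left of the station; origin at the centre of its underside. Not to be moved
- crimp_die: loose turned steel die, 44 mm diameter, 34 mm high, standing behind the station; origin at the centre of its underside. Not to be moved
- guide_bush: loose brass bush with a flange, 30 mm diameter, 27 mm high, standing behind the station; origin at the centre of its underside. Not to be moved
- star_knob: loose black star knob, 34 mm across, 27 mm high, standing to the left of the station; origin at the centre of its underside. Not to be moved

How it is judged:
By the outcome, as a careful person would: the job done as asked, in the order asked, and still so for the second after the job is handed in, with the robot touching nothing.
It also fails if it takes over 45 s, if anything falls off the work surface, if the arm or the gripper's body presses on something with over 40 N, if the wrist force passes 120 N, or if a joint passes its speed limit or range.

## Robot

A 6-joint arm with a two-finger parallel gripper is mounted at the origin on a cart in front of the work surface, level with it; the furniture and walls round the work are solid. World frame = base frame: x ahead of the robot, y to its left, z up, the work surface at z = 0. Lengths are in m, angles in rad, forces in N, time in s.
With the tool pointing down it reaches from about 0.225 to 0.875 m from the base axis. Payload 3.4 kg.
Tool frame: the origin (TCP) lies midway between the tips of the shut fingers; the grasp point (between the pads) lies 19 mm behind it (manip.tcp_to_grasp is the distance from the TCP to the grasp point, in m); x points along the fingers, y is the direction in which the jaws open and shut, and the axes are right-handed (so a half turn about x gives the same grasp; the last joint's range is limited). The gripper opens to 85 mm and grips with 20 to 120 N. Pads are 22 mm wide; open, the fingers measure 114 mm over their backs; the gripper's body (76 mm by 85 mm) begins 54 mm behind the grasp point. The pads swing forward as they close: fully open they stand 13 mm farther back than shut.
Start: joints at [0.558, 0.276, 1.505, -0, 1.361, -0.121], TCP at [0.447, 0.361, 0.196] pointing down, gripper open.
Joint ranges: [-2.89, 2.89], [-0.75, 2.08], [0.22, 2.7], [-1.18, 4.32], [0.11, 2.71], [-2.7, 2.7]. Speed limits (rad/s): [2.57, 2.57, 3.14, 3.14, 3.14, 3.14].

## Interface

Orientations are given as a unit quaternion [w, x, y, z].
In Python, from rig import readout, eyes, job, manip gives the robot as it stands. The module is installed in compiled form; this text tells all that it offers.
- The arm moves only by the tool carry_out, never from a script. Its argument "deltas" is one flat list of numbers, 7 for each row, row after row: the shift along the tool's x, y, z scaled (see below), then the turn, a rotation vector about the tool's x, y, z scaled (see below), then the opening, from -1 (shut) to 1 (fully open). In form: [dx, dy, dz, ax, ay, az, grip, dx, dy, dz, ax, ay, az, grip, ...]. A call has 1 to 10 rows; each row shifts and turns the commanded pose from where the row before left it, along the tool's axes as they then stand; what a row does not reach is not made up. The controller multiplies each number of a shift by 60 mm and each number of a turn by 4 degrees. A row lasts 1/8 s, in which the tool goes at most 62.5 mm and 10.7 degrees, less where a joint would pass 70% of its speed; a pose out of reach is approached as far as the arm can. A call with a number of a shift or a turn outside -1 to 1 is refused whole. A call with a gripper value outside its range is refused whole. The fingers move at their own pace and stop on an object; "newtons" is the grip in N (left out, the last holds). Time passes only in rows, so rows that do not move let the fingers close. It gives the time, the measured TCP pose, the force and the opening at its end, in the units of the state.
- readout.get_state(): the state, without advancing time (a new reading comes with each control period).
- eyes.get_image(name): name is "scene" or "top" or "wrist"; returns a dict with "color" (480x640x3 uint8, red, green, blue), "z_map" (480x640 float32, m along the optical axis (not along the pixel's ray), 0 where there is no reading), "mtx" (3x3 intrinsics, pixels), "origin" and "orientation" of the camera in the world. Camera axes: x right, y down, z forward; pixel columns grow to the right and rows downward; lengths in m; the calibration is good to about 2 mm. A picture is of the moment at which its call begins.
- job.sign_off(): hands the job in, once; it reports no verdict.
The state is a dict: "clock": time; "qpos": joint angles; "qd": joint speeds; "effort": joint torques, N m; "position": TCP position; "ee_rot": TCP orientation; "contact_force": force on the tool from outside, world axes, zero at the start; "moment": the same for the moment, N m; "width": finger opening in m.
Only numpy, scipy, OpenCV 4.12 (cv2) and the standard library are available. Lean on these libraries where they do the work, as an engineer would, in place of code of your own. Each camera call takes 0.05 s, during which the arm holds its last target.

## Working session

There is one attempt and no reset: what is moved stays moved. The work goes in short steps, Python scripts to look and compute and a tool call to move; the robot and the scene stay as the last step left them, time stands still between calls to the robot, and variables do not carry over. Pictures are saved under pics/ and viewed, and the job is handed in when it is done.

Besides the shell and the picture viewer there is one more tool, called after ">>>" in YAML: its name, and indented under it one key for each argument. carry_out: Moves the arm, as the interface text tells. Its arguments: {"type":"object","properties":{"deltas":{"type":"array"},"newtons":{"type":"number"}},"required":["deltas"]}

```bash
mkdir -p pics; python3 - <<'E'
from rig import readout, eyes
import cv2,json
s=readout.get_state(); print(s)
for n in ["scene","top","wrist"]:
    d=eyes.get_image(n); cv2.imwrite(f"pics/{n}0.png",d["color"][:,:,::-1]); print(n,d["mtx"].tolist(),d["origin"],d["orientation"])
E
```

```text
{'clock': 0.0, 'qpos': array([ 5.58032083e-01,  2.76586457e-01,  1.50614275e+00,  1.42427700e-05,
        1.36071544e+00, -1.21005634e-01]), 'qd': array([-0.00088415,  0.0002915 ,  0.00119102, -0.00092944,  0.00045664,
       -0.00037984]), 'effort': array([ 3.12684851e-04, -4.16782486e+01, -2.45805448e+01, -1.27692483e-04,
        1.10065468e-02, -8.77522950e-06]), 'position': array([0.44693775, 0.36080103, 0.19524082]), 'ee_rot': array([ 0.63761773,  0.30439188,  0.63832928, -0.30549131]), 'contact_force': array([ 0.06863046, -0.05224352, -0.40699229]), 'moment': array([ 0.03028794, -0.0046137 , -0.001317  ]), 'width': 0.08526134316977574}
scene [[577.7288767053152, 0.0, 313.30134756092934], [0.0, 577.7288767053152, 235.9146770492736], [0.0, 0.0, 1.0]] [ 0.07328253 -0.30288868  0.60257246] [-0.43024858  0.80195921 -0.36692604  0.192647  ]
top [[622.5718776681581, 0.0, 317.4156130971241], [0.0, 622.5718776681581, 236.0130710980474], [0.0, 0.0, 1.0]] [0.49573516 0.20608585 0.96295174] [ 0.05711396 -0.69672731  0.71293935 -0.05501395]
wrist [[406.185871127654, 0.0, 323.59963794319356], [0.0, 406.185871127654, 239.29135783422012], [0.0, 0.0, 1.0]] [0.39996969 0.42036351 0.37382828] [0.14272041 0.93205857 0.32936248 0.04917384]
```

View pics/scene0.png

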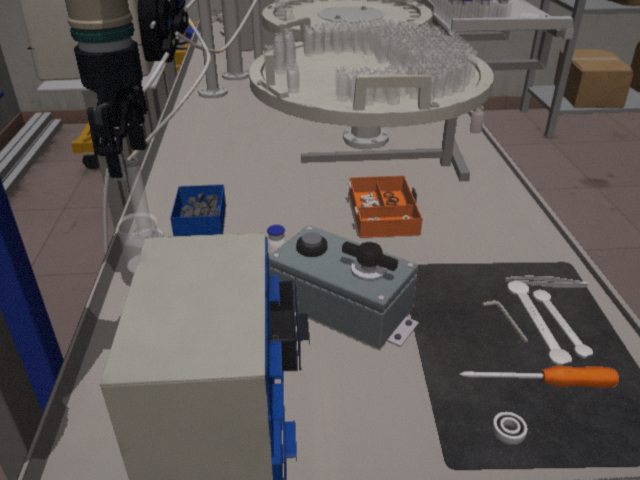

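View pics/top0.png

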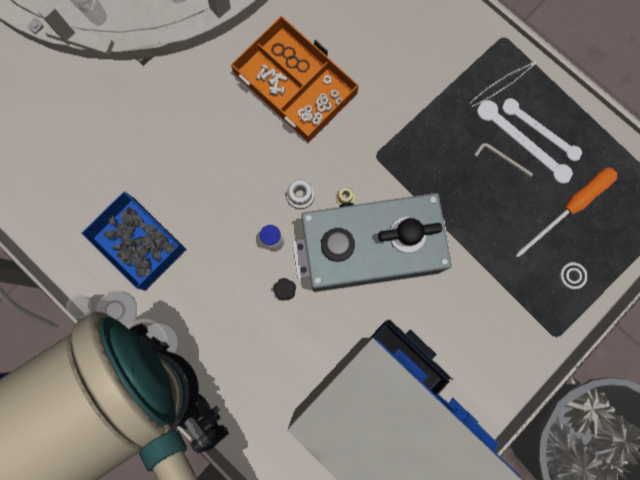

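View pics/wrist0.png

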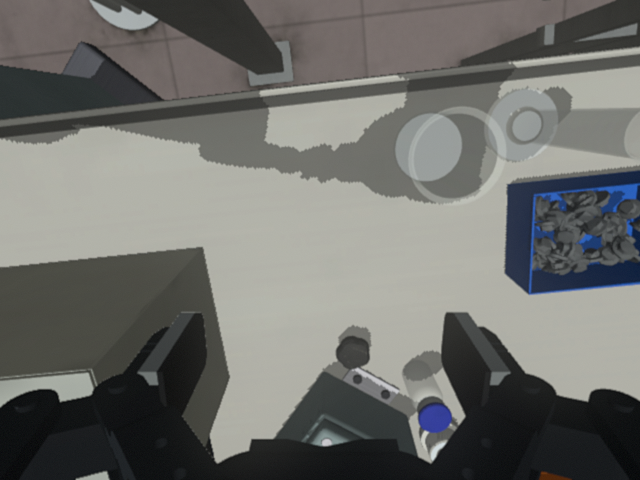

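The top view shows the station with the reset cap near (338,243), the stop dome near (411,231) and ear ends near (380,237) and (441,228). A tall beige cabinet stands on the robot's side of it. I'll measure these in an enlarged crop.

```bash
cat > h.py <<'E'
import numpy as np, cv2
from scipy.spatial.transform import Rotation as R
from rig import readout, eyes
def RR(q): return R.from_quat([q[1],q[2],q[3],q[0]])
def cloud(d):
    K=d["mtx"]; z=d["z_map"]; v,u=np.mgrid[:480,:640]
    p=np.stack([(u-K[0,2])/K[0,0]*z,(v-K[1,2])/K[1,1]*z,z],-1)
    w=RR(d["orientation"]).apply(p.reshape(-1,3)).reshape(480,640,3)+d["origin"]; w[z==0]=np.nan
    return w
def proj(d,P):
    c=RR(d["orientation"]).inv().apply(np.atleast_2d(P)-d["origin"]); K=d["mtx"]
    return np.stack([c[:,0]/c[:,2]*K[0,0]+K[0,2],c[:,1]/c[:,2]*K[1,1]+K[1,2]],-1)
def onplane(d,uv,z):
    K=d["mtx"]; uv=np.atleast_2d(uv).astype(float)
    r=RR(d["orientation"]).apply(np.c_[(uv[:,0]-K[0,2])/K[0,0],(uv[:,1]-K[1,2])/K[1,1],np.ones(len(uv))])
    t=(z-d["origin"][2])/r[:,2]; return d["origin"]+r*t[:,None]
E
python3 - <<'E'
from h import *
d=eyes.get_image("top"); w=cloud(d)
np.save("top_w.npy",w)
c=d["color"][170:310,240:470,::-1]; cv2.imwrite("pics/topcrop.png",cv2.resize(c,None,fx=3.4,fy=3.4,interpolation=cv2.INTER_CUBIC))
lid=w[190:300,290:460]; m=abs(lid[...,2]-.09)<.004; pts=lid[m]
print(len(pts),np.median(pts[:,2])); r=cv2.minAreaRect(pts[:,:2].astype(np.float32)); print(r,cv2.boxPoints(r))
for n,lo,hi,(u,v) in [("reset",.106,.116,(338,243)),("dome",.126,.14,(411,231)),("ears",.118,.127,(411,231)),]:
    s=w[v-40:v+40,u-40:u+40]; m=(s[...,2]>lo)&(s[...,2]<hi); p=s[m]; r=cv2.minAreaRect(p[:,:2].astype(np.float32)); print(n,len(p),p.mean(0),r)
# cabinet
s=w[320:480,280:520]; m=s[...,2]>.15; print("cab",np.nanmin(s[m],0),np.nanmax(s[m],0)); print(cv2.boxPoints(cv2.minAreaRect(s[m][:,:2].astype(np.float32))))
print(w[365,355],w[345,375],w[430,400],w[330,390],w[380,440], w[420,470])
E
```

```text
8337 0.09018414093065485
((0.6279427409172058, 0.12450473755598068), (0.11026810109615326, 0.19993558526039124), 7.083413124084473) [[0.56090206 0.21691075]
 [0.5855569  0.01850112]
 [0.6949834  0.03209873]
 [0.67032856 0.23050836]]
reset 406 [0.62074477 0.17913808 0.11100335] ((0.6191694140434265, 0.17620964348316193), (0.0361303873360157, 0.033216506242752075), 86.56509399414062)
dome 553 [0.63295932 0.08012309 0.13076355] ((0.633285641670227, 0.08059170842170715), (0.06871368736028671, 0.03506850823760033), 74.39909362792969)
ears 462 [0.6319248  0.08157436 0.12362498] ((0.6330866813659668, 0.08015884459018707), (0.037147264927625656, 0.08486878126859665), 24.503822326660156)
cab [ 0.32499132 -0.0222881   0.15001249] [0.49149438 0.24818255 0.20495583]
[[ 0.2207999   0.0829521 ]
 [ 0.3371865  -0.03324714]
 [ 0.5027119   0.13254519]
 [ 0.38632533  0.24874443]]
[0.45994977 0.16533311 0.19888173] [0.48313347 0.14064143 0.20153152] [0.38381381 0.11487293 0.20163612] [0.50133727 0.10860112 0.08168822] [0.43126216 0.04170751 0.07794938] [0.38809999 0.02275871 0.1623054 ]
```

View pics/topcrop.png

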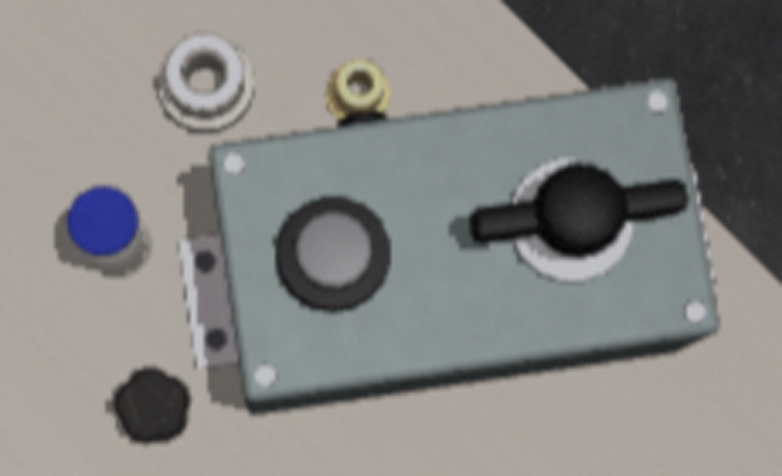

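```bash
cat >> h.py <<'E'
yaw=np.deg2rad(7.08); X=np.array([np.cos(yaw),np.sin(yaw),0]); Y=np.array([-np.sin(yaw),np.cos(yaw),0]); Z=np.array([0,0,1.])
C=np.array([.628,.1245,0]); STOP=C-.045*Y; RES=C+.055*Y
def st():
    s=readout.get_state(); r=RR(s["ee_rot"]).as_matrix(); p=s["position"]
    q=p-C; print("t",round(float(s["clock"]),2),"p",p.round(4),"station",round(q@X*1e3,1),round(q@Y*1e3,1),"F",s["contact_force"].round(2),"w",round(float(s["width"]),4))
    return s,r,p
def plan(target,Rt=None):
    s,r,p=st(); d=r.T@(np.array(target)-p); print("shift units/60mm tool",(d/.06).round(3))
    if Rt is not None: print("turn units",(np.rad2deg(R.from_matrix(r.T@Rt).as_rotvec())/4).round(3))
E
python3 - <<'E'
from h import *
s,r,p=st(); print(r.round(4)); print(STOP,RES)
for sg in (1,-1):
    # tool x down, tool y = sg*Y
    Rt=np.stack([-Z,sg*Y,np.cross(-Z,sg*Y)],1); plan(STOP+[0,0,.175],Rt)
    Rt=np.stack([-Z,sg*X,np.cross(-Z,sg*X)],1); plan(STOP+[0,0,.175],Rt)
E
```

```text
t 0.2 p [0.4472 0.3609 0.1956] station -150.3 256.9 F [ 0.75 -0.08  0.14] w 0.0853
[[-9.000e-04  7.782e-01  6.280e-01]
 [-6.000e-04  6.280e-01 -7.782e-01]
 [-1.000e+00 -1.100e-03 -1.000e-04]]
[0.63354648 0.07984312 0.        ] [0.62122097 0.17908063 0.        ]
t 0.2 p [0.4472 0.3609 0.1956] station -150.3 256.9 F [ 0.75 -0.08  0.14] w 0.0853
shift units/60mm tool [ 0.343 -0.524  5.596]
turn units [-1.4544e+01 -1.0000e-02  1.3000e-02]
t 0.2 p [0.4472 0.3609 0.1956] station -150.3 256.9 F [ 0.75 -0.08  0.14] w 0.0853
shift units/60mm tool [ 0.343 -0.524  5.596]
turn units [7.956e+00 3.000e-03 1.600e-02]
t 0.2 p [0.4472 0.3609 0.1956] station -150.3 256.9 F [ 0.75 -0.08  0.14] w 0.0853
shift units/60mm tool [ 0.343 -0.524  5.596]
turn units [3.0456e+01 1.6000e-02 1.1000e-02]
t 0.2 p [0.4472 0.3609 0.1956] station -150.3 256.9 F [ 0.75 -0.08  0.14] w 0.0853
shift units/60mm tool [ 0.343 -0.524  5.596]
turn units [-3.7044e+01 -2.1000e-02  3.0000e-03]
```

>>> carry_out:
  deltas: [0,0,0,1,0,0,-1,0,0,0,1,0,0,-1,0,0,0,1,0,0,-1,0,0,0,1,0,0,-1,0,0,0,1,0,0,-1,0,0,0,1,0,0,-1,0,0,0,1,0,0,-1,0,0,0,0.95,0,0,-1,0,0,0,0,0,0,-1]
  newtons: 40

```text
clock: 1.32
position: [0.4473, 0.361, 0.1959]
ee_rot: [0.53, 0.468, 0.53, -0.468]
contact_force: [0.4, -0.4, 0.3]
width: 0.0001
```

```bash
python3 - <<'E'
from h import *
plan(STOP+[0,0,.165],np.stack([-Z,X,np.cross(-Z,X)],1))
E
```

```text
t 1.32 p [0.4473 0.361  0.1959] station -150.1 257.0 F [ 0.41 -0.45  0.28] w 0.0001
shift units/60mm tool [0.515 2.496 5.036]
turn units [0.018 0.003 0.006]
```

>>> carry_out:
  deltas: [0,0.416,0.839,0,0,0,-1,0,0.416,0.839,0,0,0,-1,0,0.416,0.839,0,0,0,-1,0,0.416,0.839,0,0,0,-1,0,0.416,0.839,0,0,0,-1,0,0.416,0.841,0,0,0,-1,0.3,0,0,0,0,0,-1,0.2,0,0,0,0,0,-1,0,0,0,0,0,0,-1]

```text
clock: 2.45
position: [0.6322, 0.0803, 0.1648]
ee_rot: [0.529, 0.467, 0.531, -0.468]
contact_force: [-0.9, 1.0, -0.0]
width: -0.0003
```

```bash
python3 - <<'E'
from h import *
plan(STOP+[0,0,.132],np.stack([-Z,X,np.cross(-Z,X)],1))
for n in ["scene","top","wrist"]:
    d=eyes.get_image(n); im=d["color"][:,:,::-1]
    if n=="scene": im=cv2.resize(im[150:390,220:480],None,fx=2.4,fy=2.4,interpolation=cv2.INTER_CUBIC)
    cv2.imwrite(f"pics/{n}1.png",im)
    if n=="scene": print(proj(d,[STOP+[0,0,.132]]))
E
```

```text
t 2.45 p [0.6322 0.0803 0.1648] station -1.3 -44.4 F [-0.87  1.05 -0.03] w -0.0003
shift units/60mm tool [0.547 0.023 0.011]
turn units [ 0.022 -0.008  0.042]
[[371.18375187 247.47373355]]
```

View pics/scene1.png

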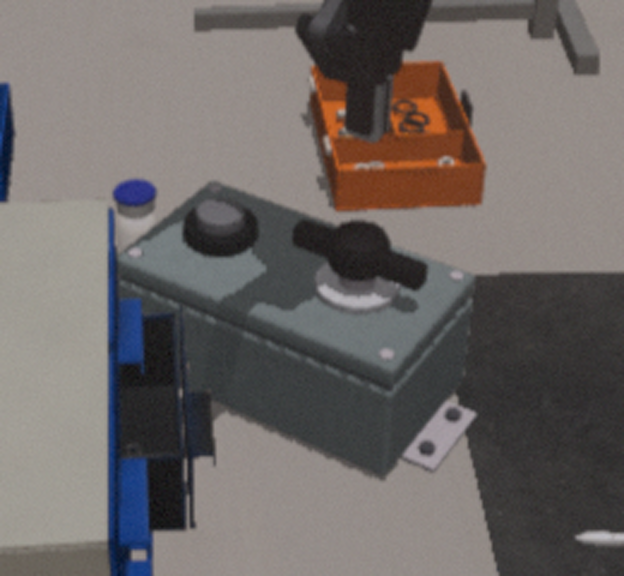

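View pics/wrist1.png

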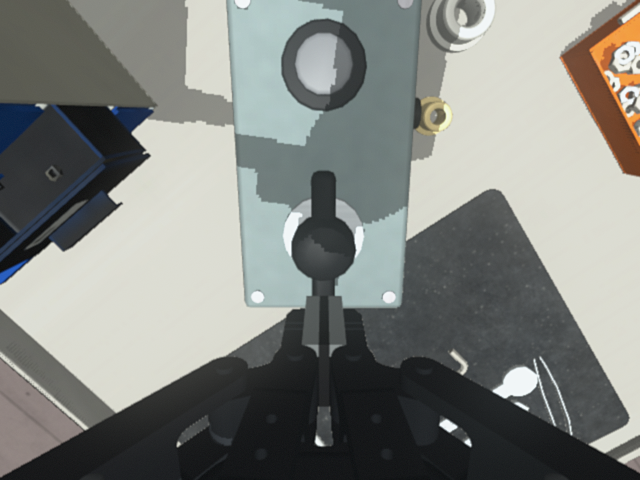

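The scene crop shows the shut fingertips hanging over the stop head, and the wrist view shows them aligned with it. Pressing now.

>>> carry_out:
  deltas: [0.3,0.01,0,0,0,0,-1,0.2,0,0,0,0,0,-1,0.1,0,0,0,0,0,-1,0.06,0,0,0,0,0,-1,0.03,0,0,0,0,0,-1,0.02,0,0,0,0,0,-1,0,0,0,0,0,0,-1]

```text
clock: 3.48
position: [0.6342, 0.0798, 0.1237]
ee_rot: [0.53, 0.468, 0.53, -0.468]
contact_force: [0.3, -0.3, 0.7]
width: -0.0002
```

```bash
cat > look.py <<'E'
import sys
from h import *
n=sys.argv[1]; st()
d=eyes.get_image("scene"); im=cv2.resize(d["color"][170:350,250:450,::-1],None,fx=3,fy=3,interpolation=cv2.INTER_CUBIC); cv2.imwrite(f"pics/s_{n}.png",im)
E
python3 look.py a; python3 -c "
from h import *
print(readout.get_state())"
```

```text
t 3.48 p [0.6342 0.0798 0.1237] station 0.7 -45.1 F [ 0.33 -0.27  0.72] w -0.0002
{'clock': 3.525, 'qpos': array([ 1.63812480e-02,  4.15784148e-01,  1.47400553e+00,  3.83262386e-05,
        1.25136871e+00, -1.07523109e-01]), 'qd': array([ 0.00042724, -0.0010373 ,  0.00102511,  0.0008057 , -0.00060595,
        0.00062427]), 'effort': array([ 4.11410438e-03, -4.86885381e+01, -2.34362680e+01,  6.50353504e-04,
       -5.95696511e-04,  3.50905268e-06]), 'position': array([0.63420584, 0.07981387, 0.12373508]), 'ee_rot': array([ 0.53009897,  0.4682007 ,  0.52988951, -0.46797467]), 'contact_force': array([-0.330088  ,  0.01287562,  0.56399184]), 'moment': array([ 0.03888045,  0.00524167, -0.05946104]), 'width': -1.5579581592907166e-05}
```

View pics/s_a.png

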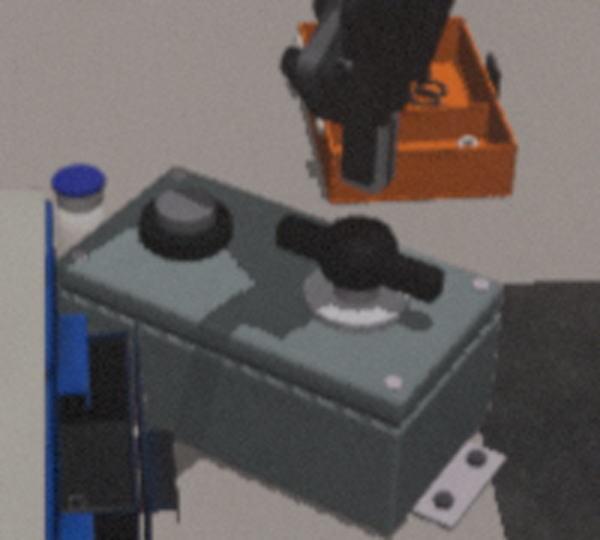

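The picture shows the fingertip at about (370,185) in the crop with a visible gap to the dome at (357,225), though the readout says it should be touching. I'll check this with depth.

```bash
python3 - <<'E'
from h import *
s,r,p=st()
d=eyes.get_image("scene"); w=cloud(d)
print("tcp proj",proj(d,[p,STOP+[0,0,.132],RES+[0,0,.111]]))
for (cu,cv) in [(370,182),(380,180),(375,160),(357,225),(357,240),(185,205),(365,190)]:
    u,v=int(250+cu/3),int(170+cv/3); print((u,v),w[v,u].round(4), d["z_map"][v,u])
t=eyes.get_image("top"); wt=cloud(t); cv2.imwrite("pics/top2.png",cv2.resize(t["color"][150:330,270:470,::-1],None,fx=3,fy=3))
print("top tcp",proj(t,[p]))
E
```

```text
t 3.52 p [0.6342 0.0798 0.1237] station 0.7 -45.1 F [-0.33  0.01  0.56] w -0.0
tcp proj [[371.19146385 252.02040132]
 [371.18375187 247.47373355]
 [312.97062248 238.10190302]]
(373, 230) [0.6237 0.0719 0.17  ] 0.78984314
(376, 230) [0.6302 0.0713 0.167 ] 0.7951808
(375, 223) [0.6292 0.073  0.1781] 0.7893672
(369, 245) [0.6355 0.0852 0.1328] 0.82517064
(369, 250) [0.6252 0.0776 0.1331] 0.8143166
(311, 238) [0.6169 0.1792 0.1134] 0.87589526
(371, 233) [0.8153 0.2064 0.011 ] 1.0716621
top tcp [[410.47545474 230.89701427]]
```

View pics/top2.png

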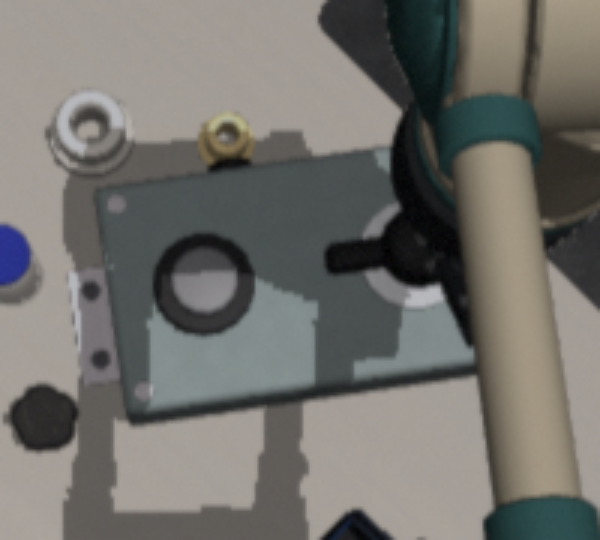

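```bash
python3 - <<'E'
from h import *
s,r,p=st()
d=eyes.get_image("wrist"); w=cloud(d); cv2.imwrite("pics/w3.png",d["color"][:,:,::-1]); print(d["origin"])
for n,lo,hi in [("lid",.08,.1)]:
    pass
print(w[::40,200:420:40,2].round(3))
sc=eyes.get_image("scene"); ws=cloud(sc)[200:240,355:400]; m=(ws[...,0]<.7)&(ws[...,2]>.14); q=ws[m]; print(q.min(0),q.max(0)); 
for z in np.arange(.14,.22,.01):
    k=q[abs(q[:,2]-z)<.005]; print(round(z,3),len(k),k.min(0) if len(k) else'',k.max(0) if len(k) else '')
E
```

```text
t 3.62 p [0.6342 0.0799 0.1237] station 0.7 -45.1 F [-0.08 -0.1   0.4 ] w -0.0001
[0.62538031 0.15559605 0.30222061]
[[-0.     0.091  0.091  0.103  0.092  0.091]
 [ 0.002  0.09   0.103  0.111  0.103  0.091]
 [ 0.001  0.091  0.101  0.112  0.101  0.091]
 [ 0.     0.091  0.092  0.091  0.092  0.09 ]
 [ 0.     0.092  0.09   0.09   0.091  0.091]
 [ 0.     0.091  0.091  0.124  0.092  0.09 ]
 [ 0.001  0.092  0.096  0.124  0.096  0.091]
 [ 0.001  0.091  0.092  0.133  0.126  0.091]
 [ 0.     0.091  0.091  0.182  0.176  0.092]
 [ 0.001  0.206  0.207  0.198  0.206  0.003]
 [ 0.223  0.216  0.229  0.198  0.227  0.215]
 [ 0.214  0.24   0.24   0.003  0.24   0.239]]
[0.58003341 0.06113914 0.16040381] [0.64852466 0.09016606 0.24010934]
0.14 0  
0.15 0  
0.16 28 [0.62531019 0.06970349 0.16040381] [0.64168503 0.08865668 0.16495882]
0.17 86 [0.61937291 0.06812268 0.16505701] [0.64076475 0.09016606 0.174927  ]
0.18 115 [0.61874242 0.06870192 0.17504315] [0.64230368 0.08657268 0.18497191]
0.19 115 [0.61898017 0.0684959  0.18500649] [0.64165928 0.08679085 0.19493939]
0.2 59 [0.61448471 0.06692458 0.1950006 ] [0.64683786 0.08557541 0.20484738]
0.21 148 [0.5975565  0.06335535 0.20534152] [0.64852466 0.08892873 0.21499849]
```

View pics/w3.png

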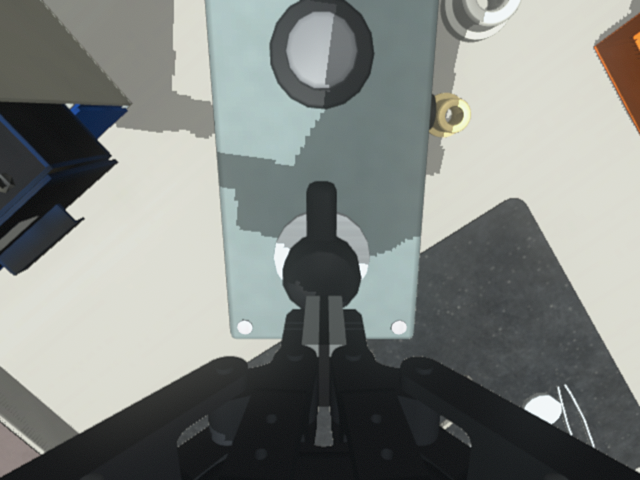

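Wrist, scene and lid depths agree with each other. The real fingertip sits about 36 mm above the reported TCP (tip at z≈0.160), so I'll descend further and go by force and cameras.

>>> carry_out:
  deltas: [0.2,0,0,0,0,0,-1,0.2,0,0,0,0,0,-1,0.05,0,0,0,0,0,-1,0,0,0,0,0,0,-1]

```text
clock: 4.22
position: [0.6335, 0.0799, 0.0963]
ee_rot: [0.53, 0.468, 0.53, -0.468]
contact_force: [-1.9, -0.4, 2.8]
width: -0.0002
```

```bash
python3 look.py b
```

```text
t 4.22 p [0.6335 0.0799 0.0963] station -0.1 -45.0 F [-1.94 -0.37  2.75] w -0.0002
```

View pics/s_b.png

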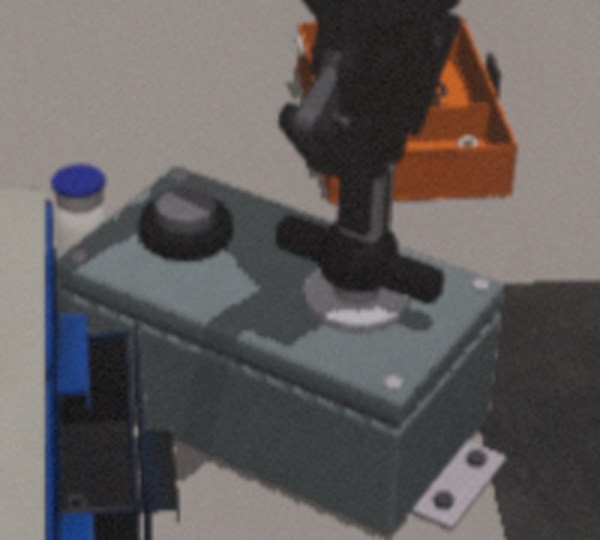

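Contact has begun: the fingertip is on the dome at (360,235) and reads 2.7 N. Pressing on.

>>> carry_out:
  deltas: [0.05,0,0,0,0,0,-1,0.05,0,0,0,0,0,-1,0.03,0,0,0,0,0,-1,0,0,0,0,0,0,-1]

```text
clock: 4.78
position: [0.6336, 0.0799, 0.0896]
ee_rot: [0.53, 0.468, 0.53, -0.468]
contact_force: [-3.3, -0.6, 7.0]
width: 0.0
```

>>> carry_out:
  deltas: [0.03,0,0,0,0,0,-1,0.02,0,0,0,0,0,-1,0,0,0,0,0,0,-1]

```text
clock: 5.15
position: [0.6338, 0.0799, 0.0873]
ee_rot: [0.53, 0.468, 0.53, -0.468]
contact_force: [-1.9, 0.1, 10.3]
width: 0.0003
```

>>> carry_out:
  deltas: [0.02,0,0,0,0,0,-1,0.01,0,0,0,0,0,-1,0,0,0,0,0,0,-1]

```text
clock: 5.52
position: [0.634, 0.0799, 0.0872]
ee_rot: [0.531, 0.468, 0.53, -0.468]
contact_force: [-5.2, -0.6, 16.1]
width: 0.0001
```

At 16 N it has hit the end of travel. Lifting off to check the latch.

>>> carry_out:
  deltas: [-0.3,0,0,0,0,0,-1,-0.5,0,0,0,0,0,-1,0,0,0,0,0,0,-1]

```text
clock: 5.9
position: [0.6361, 0.0799, 0.1341]
ee_rot: [0.531, 0.469, 0.529, -0.467]
contact_force: [0.4, 0.6, -0.1]
width: -0.0003
```

```bash
cat >> look.py <<'E'
w=cloud(d); v,u=np.mgrid[:480,:640]
q=w-C; sx=q@X; sy=q@Y
m=(abs(sx)<.015)&(abs(sy+.045)<.013)&(q[...,2]>.1)&(q[...,2]<.14); print("scene dome top z",np.sort(q[m][:,2])[-8:].round(4),m.sum())
for n2 in ("wrist",):
    d=eyes.get_image(n2); q=cloud(d)-C; sx=q@X; sy=q@Y
    m=np.hypot(sx,sy+.045)<.05; m&=(q[...,2]>.103)&(q[...,2]<.14)&(sy>-.018); e=q[m]
    if len(e)>20:
        ex,ey=e@X,e@Y+.045; print(n2,"left ear top z",np.percentile(e[:,2],[50,90]).round(4),"angle cw",np.median(np.arctan2(ex,ey)).round(3),len(e))
E
python3 look.py c; python3 -c "
from h import *
plan([*(STOP+.035*Y-.035*X)[:2],.13],np.stack([-Z,X,np.cross(-Z,X)],1))"
```

```text
t 5.9 p [0.6361 0.0799 0.1341] station 2.6 -45.2 F [ 0.42  0.58 -0.08] w -0.0003
scene dome top z [0.1283 0.1283 0.1284 0.1284 0.1284 0.1285 0.129  0.1293] 265
wrist left ear top z [0.1172 0.1183] angle cw 0.002 1134
t 6.0 p [0.6338 0.0799 0.1313] station 0.3 -45.0 F [-0.17 -0.08 -1.47] w 0.0003
shift units/60mm tool [ 0.022 -0.588 -0.583]
turn units [ 0.006 -0.001  0.005]
```

View pics/s_c.png

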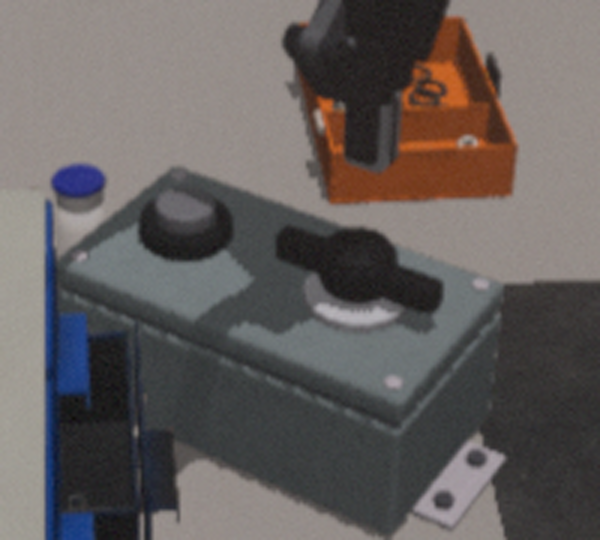

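The head sits lower in the picture (dome at (357,262), ear top z=0.117, angle 0), so it is latched. Next the fingertip goes to the robot side of the left ear.

>>> carry_out:
  deltas: [0,-0.59,-0.585,0,0,0,-1,0,0,0,0,0,0,-1,0.5,0,0,0,0,0,-1,0.4,0,0,0,0,0,-1,0.12,0,0,0,0,0,-1,0,0,0,0,0,0,-1]

```text
clock: 6.75
position: [0.5946, 0.1101, 0.0699]
ee_rot: [0.53, 0.468, 0.53, -0.468]
contact_force: [-0.0, 0.8, 0.7]
width: -0.0002
```

```bash
python3 look.py d; python3 -c "
from h import *
d=eyes.get_image('wrist');cv2.imwrite('pics/w4.png',d['color'][:,:,::-1])"
```

```text
t 6.75 p [0.5946 0.1101 0.0699] station -34.9 -10.2 F [-0.02  0.81  0.69] w -0.0002
scene dome top z [0.1281 0.1282 0.1282 0.1282 0.1283 0.1285 0.1286 0.1286] 278
wrist left ear top z [0.1172 0.1291] angle cw -0.09 2934
```

View pics/s_d.png

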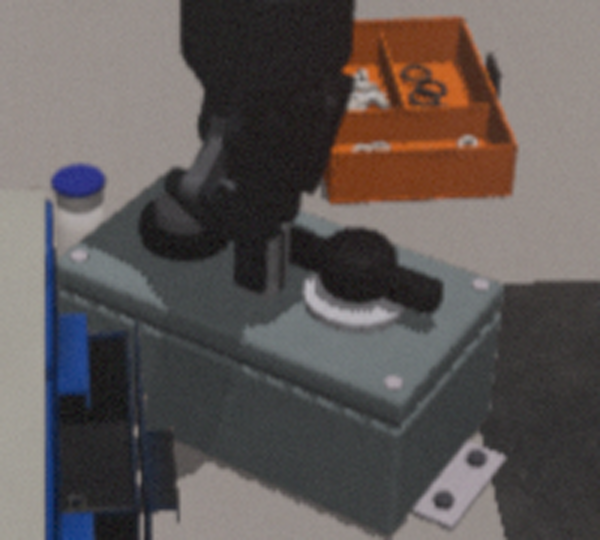

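View pics/w4.png

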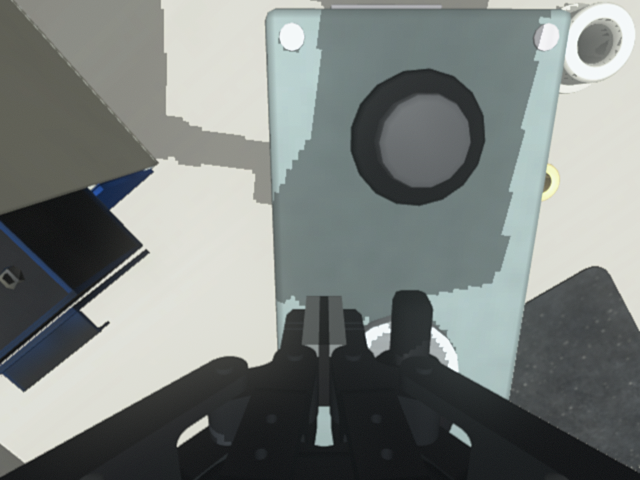

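The finger stands on the robot side of the left ear: the wrist view has the finger at (323,320) and the ear at (412,320). Pushing along the station's +x.

>>> carry_out:
  deltas: [0,0.25,0,0,0,0,-1,0,0.06,0,0,0,0,-1,0,0.06,0,0,0,0,-1,0,0,0,0,0,0,-1]

```text
clock: 7.4
position: [0.617, 0.1133, 0.071]
ee_rot: [0.53, 0.468, 0.53, -0.468]
contact_force: [-0.9, 0.6, 2.1]
width: -0.0001
```

```bash
python3 look.py e
```

```text
t 7.4 p [0.617  0.1133 0.071 ] station -12.3 -9.8 F [-0.87  0.57  2.05] w -0.0001
scene dome top z [0.1284 0.1284 0.1284 0.1285 0.1285 0.1288 0.1289 0.1289] 268
wrist left ear top z [0.1189 0.1357] angle cw -0.087 4890
```

View pics/s_e.png

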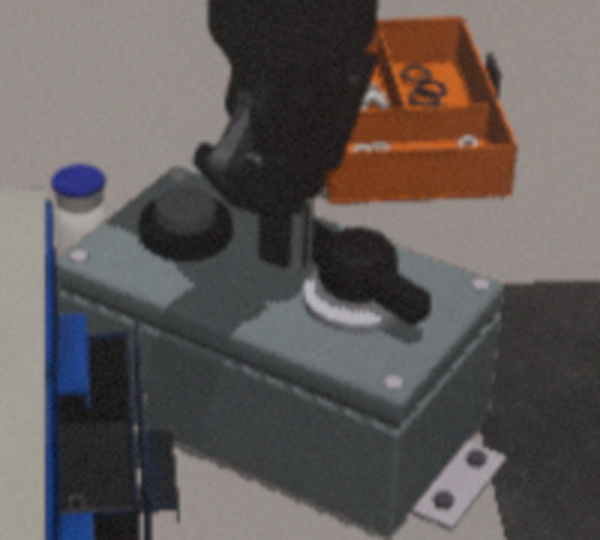

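The head is turning: the right ear has swung toward the robot, to (415,305). Continuing.

>>> carry_out:
  deltas: [0,0.05,0,0,0,0,-1,0,0.05,0,0,0,0,-1,0,0.05,0,0,0,0,-1,0,0,0,0,0,0,-1]

```text
clock: 8.0
position: [0.6255, 0.1141, 0.0703]
ee_rot: [0.53, 0.468, 0.53, -0.468]
contact_force: [-2.2, -0.1, 2.2]
width: -0.0002
```

```bash
python3 look.py f
```

```text
t 8.0 p [0.6255 0.1141 0.0703] station -3.8 -10.0 F [-2.25 -0.09  2.18] w -0.0002
scene dome top z [0.1351 0.1351 0.1351 0.1351 0.1353 0.1355 0.1355 0.1355] 271
wrist left ear top z [0.1241 0.1355] angle cw 0.1 4804
```

View pics/s_f.png

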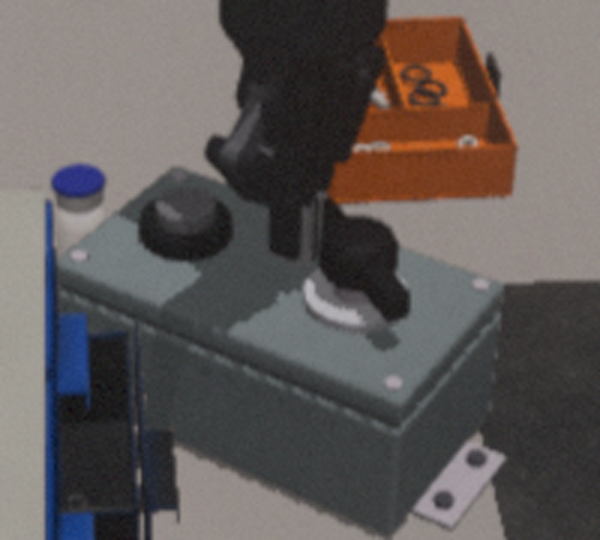

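The dome is up by 7 mm (0.1285 to 0.1353), so the head has sprung free. Backing off and lifting.

>>> carry_out:
  deltas: [0,-0.15,0,0,0,0,-1,0,-0.4,0,0,0,0,-1,0,0,0,0,0,0,-1,-0.6,0,0,0,0,0,-1,-0.5,0,0,0,0,0,-1,0,0,0,0,0,0,-1]

```text
clock: 8.85
position: [0.5964, 0.1102, 0.1397]
ee_rot: [0.532, 0.47, 0.528, -0.466]
contact_force: [0.0, -0.3, 0.2]
width: 0.0002
```

```bash
python3 look.py g; python3 -c "
from h import *
plan([*RES[:2],.09],np.stack([-Z,X,np.cross(-Z,X)],1))"
```

```text
t 8.85 p [0.5964 0.1102 0.1397] station -33.2 -10.3 F [ 0.05 -0.31  0.19] w 0.0002
scene dome top z [0.1349 0.1349 0.1349 0.135  0.1352 0.1353 0.1354 0.1358] 314
wrist left ear top z [0.1238 0.1251] angle cw -0.029 1123
t 8.95 p [0.5935 0.11   0.1366] station -36.0 -10.1 F [0.36 0.57 0.69] w 0.0
shift units/60mm tool [ 0.777  0.6   -1.085]
turn units [ 0.005  0.002 -0.019]
```

View pics/s_g.png

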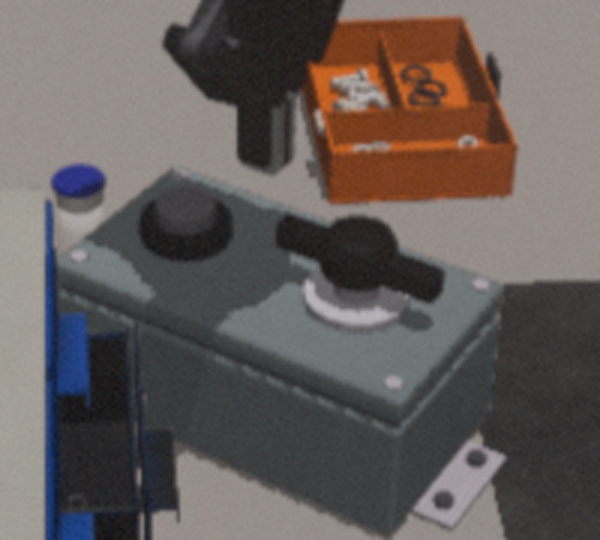

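The head is up and back at rest (dome (357,245), ear top 0.124). Now the reset button.

>>> carry_out:
  deltas: [0,0.3,-0.54,0,0,0,-1,0,0.3,-0.545,0,0,0,-1,0.4,0,0,0,0,0,-1,0.4,0,0,0,0,0,-1,0.12,0,0,0,0,0,-1,0,0,0,0,0,0,-1]

```text
clock: 9.7
position: [0.62, 0.1789, 0.0804]
ee_rot: [0.53, 0.468, 0.53, -0.469]
contact_force: [0.3, 0.1, -0.3]
width: 0.0001
```

```bash
python3 look.py h; python3 -c "
from h import *
plan([*RES[:2],.0757])
d=eyes.get_image('wrist');cv2.imwrite('pics/w5.png',d['color'][:,:,::-1])"
```

```text
t 9.7 p [0.62   0.1789 0.0804] station -1.2 55.0 F [ 0.3   0.13 -0.34] w 0.0001
scene dome top z [0.1352 0.1353 0.1353 0.1354 0.1354 0.1356 0.1357 0.1358] 319
wrist left ear top z [0.1196 0.1234] angle cw 0.001 394
t 9.8 p [0.6211 0.1791 0.082 ] station -0.1 55.1 F [ 0.14  0.98 -0.5 ] w -0.0
shift units/60mm tool [0.106 0.001 0.001]
```

View pics/s_h.png

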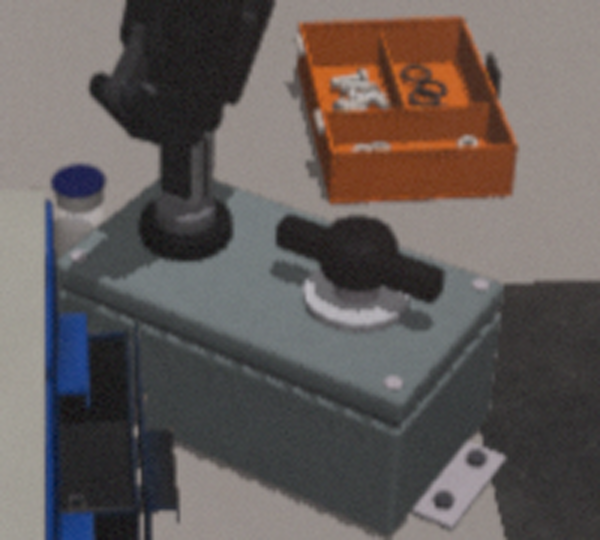

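The fingertip is over the reset cap at (187,205), and the stop head is still up. Pressing.

>>> carry_out:
  deltas: [0.08,0,0,0,0,0,-1,0.06,0,0,0,0,0,-1,0.04,0,0,0,0,0,-1,0,0,0,0,0,0,-1]

```text
clock: 10.35
position: [0.621, 0.1792, 0.0713]
ee_rot: [0.53, 0.468, 0.53, -0.468]
contact_force: [0.2, -0.5, 4.6]
width: 0.0001
```

>>> carry_out:
  deltas: [0.02,0,0,0,0,0,-1,0.02,0,0,0,0,0,-1,0,0,0,0,0,0,-1]

```text
clock: 10.72
position: [0.6211, 0.1792, 0.0707]
ee_rot: [0.531, 0.469, 0.529, -0.467]
contact_force: [-2.3, -1.9, 13.2]
width: -0.0001
```

13 N without further travel, so it is fully in (5 mm). Lifting off.

>>> carry_out:
  deltas: [-0.2,0,0,0,0,0,-1,-0.6,0,0,0,0,0,-1,-0.6,0,0,0,0,0,-1,-0.3,0,0,0,0,0,-1,0,0,0,0,0,0,-1,0,0,0,0,0,0,-1]

```text
clock: 11.48
position: [0.6194, 0.179, 0.1689]
ee_rot: [0.529, 0.467, 0.531, -0.469]
contact_force: [-0.0, 0.8, 0.1]
width: 0.0
```

```bash
python3 look.py i; python3 -c "
from h import *
d=eyes.get_image('wrist');cv2.imwrite('pics/w6.png',d['color'][:,:,::-1])
q=cloud(d)-C; sx=q@X; sy=q@Y; m=(np.hypot(sx,sy-.055)<.012)&(q[...,2]<.13); print('reset z',np.median(q[m][:,2]),m.sum())
d=eyes.get_image('top');cv2.imwrite('pics/top6.png',d['color'][:,:,::-1])"
```

```text
t 11.47 p [0.6194 0.179  0.1689] station -1.8 55.2 F [-0.05  0.78  0.09] w 0.0
scene dome top z [0.135  0.1351 0.1352 0.1354 0.1355 0.1356 0.1357 0.1365] 320
reset z 0.11178085792202547 1149
```

View pics/s_i.png

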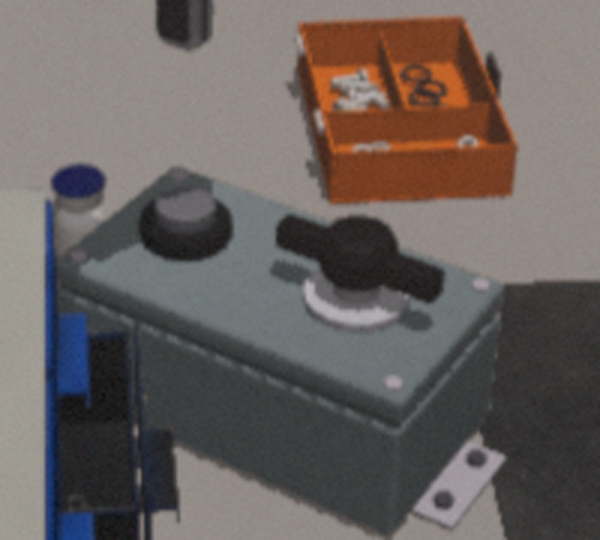

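View pics/top6.png

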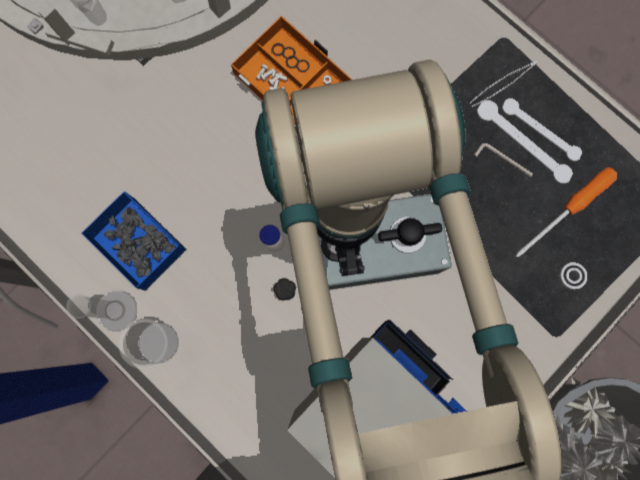

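The reset cap is back out (z=0.112) and the stop head is up at (357,245). The vial (270,235) and star knob (285,289) have not moved, and the robot is touching nothing.

```bash
python3 -c "
from rig import job
print(job.sign_off())"
```

```text
the job is handed in; nothing more can be done
None
```

The stop button test is done and handed in after about 11.6 s. The order was: press the stop head until it latched, turn it clockwise by its left ear until it sprang up, then press and release the reset button.

- **Latch:** I pressed the head to its end of travel at 16 N. After I lifted off, the ear top stayed down at z = 0.117, so it had latched.
- **Release:** I pushed the left ear away from the robot until the dome rose about 7 mm. After I backed off, the head had turned back to rest with the ear top at 0.124.
- **Reset:** I pressed the button its full 5 mm, and it held at 13 N without moving further. It came back out to z = 0.112.
- **Final state:** The tool is clear above the station with about zero contact force.
- **Loose parts:** The vial and star knob stand where they were. The arm hid the crimp die and guide bush in the last top view, so I did not re-check them; the tool was never near them.

**Disagreements:**
- The real tip of the shut fingers was about 35 mm above the reported TCP, so my first press stopped in the air. I then worked from camera depth and contact force.
- The scene camera read heights about 3 mm too high, so I used it only for changes in height.

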